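# Fetch the drill chuck from the accessory bin

### The arm

A 7-joint arm with a two-finger parallel gripper is mounted at the origin on the work surface. World frame = base frame: x ahead of the robot, y to its left, z up, the work surface at z = 0. Lengths are in m, angles in rad, forces in N, time in s.
With the tool pointing down it reaches from about 0.375 to 0.925 m from the base axis. Payload 3.1 kg.
Tool frame: the origin (TCP) lies between the finger pads; the fingertips stand 19 mm ahead of it and the grasp point (between the pads) is the TCP; z points along the fingers, y is the line along which they close (so a half turn about z gives the same grasp; the last joint's range is limited). The gripper opens to 85 mm and grips with 20 to 120 N. Pads are 22 mm wide; open, the fingers measure 114 mm over their backs; the gripper's body (76 mm by 85 mm) begins 54 mm behind the grasp point. The pads swing forward as they close: fully open they stand 13 mm farther back than shut.
Start: joints at [-1.274, 0.383, 0.044, 1.598, -0.018, 1.161, -0.05], TCP at [0.25, 0.6, 0.25] pointing down, gripper open.
Joint ranges: [-2.61, 2.61], [-0.41, 2.15], [-1.48, 1.57], [0, 2.5], [-1.57, 4.71], [0.05, 1.97], [-2.85, 2.85]. Speed limits (rad/s): [2.79, 2.79, 3.14, 3.14, 3.14, 3.14, 3.14].

### API

Orientations are given as a unit quaternion [x, y, z, w].
In Python, from bench import move_ptp, movel, move_j, move_gripper, pause, inverse_kinematics, read_camera, camera_params, MotionError, sign_off, look_for, tip_of, read_time_s, read_qpos, read_joint_vel, read_effort, read_eef_pos, read_tcp_rot, read_ft_force, read_ft_torque, read_finger_gap, read_grasp_force gives the robot as it stands. Calls block until the motion is done:
- move_ptp(position, orientation): joint-space move of the TCP to a pose.
- movel(position, orientation=None, speed=0.15): straight line of the TCP; orientation=None keeps the orientation; speed is the mean speed in m/s.
- move_j(angles): joint-space move.
- move_gripper(opening, effort=None): finger opening in m; effort is the grip in N (None keeps the last); returns when the fingers have stopped.
- pause(seconds).
- inverse_kinematics(position, orientation): joint angles nearest the present ones, or None.
- read_camera(name): name is "side" or "top"; returns the picture (420x560x3 uint8, red, green, blue); there is no depth.
- camera_params(name): a dict with "K" (3x3 intrinsics, pixels), "dist_coeffs" ([k1, k2, p1, p2, k3] as OpenCV has them; the pictures are not rectified), "camera_from_world" (4x4, takes a point from world to camera coordinates). Camera axes: x right, y down, z forward; pixel columns grow to the right and rows downward; lengths in m; the calibration is good to about 2 mm. A picture is of the moment at which its call begins. camera_params takes no time and is no camera call.
A pose or a line that the arm cannot do raises MotionError and nothing moves.
- sign_off(): hands the job in; it is judged then, once.
Trained networks look in the newest picture that a camera, given by its name, has taken for a name from the list of things; names that differ only in an ending like _2 or _b are one class to them, and where a whole thing is asked for, a point or a joint stands for the part that bears it (a point fixed in the world has none). Each returns a list of dicts, best first, with "confidence" (0 to 1); they miss things now and then, are a little off and sometimes report something else, mostly with a low value. They report only what shows in the picture. A call takes as long as a camera call. They do not tell look-alikes from the thing itself.
- look_for(camera, name): "at" ([column, row] in pixels, amid what is visible of it).
- tip_of(camera, name): "at" ([column, row] in pixels: a listed point, or the origin of a listed thing).
Readings, each from a call of its own:
- read_time_s(): time.
- read_qpos(): joint angles.
- read_joint_vel(): joint speeds.
- read_effort(): joint torques, N m.
- read_eef_pos(): TCP position.
- read_tcp_rot(): TCP orientation.
- read_ft_force(): force on the tool from outside, world axes, zero at the start.
- read_ft_torque(): the same for the moment, N m.
- read_finger_gap(): finger opening in m.
- read_grasp_force(): force on a finger pad.
Only numpy, scipy, OpenCV 4.12 (cv2) and the standard library are available. Lean on these libraries where they do the work, as an engineer would, in place of code of your own. Each camera call takes 0.05 s, during which the arm holds its last target. There are 200 camera calls.

### The job

A square wooden turning blank lies across the lathe accessory bin, over the drill chuck. First move the blank away and lay it flat on the wooden board, then lift the drill chuck out of the bin and set it down (do not drop it) upright, jaws up, with its whole base on the round rubber mat. Leave the revolving centre and the faceplate standing in the bin, and do not push about the wooden bowl or the tin.

Things in the scene. Friction and masses are not known exactly. Their poses are not given: they have to be found in the camera images.
- bin: Grey open plastic bin fixed to the bench, 170 (x) x 274 (y) x 76 high, walls and floor 5 thick. Origin: centre of its underside; x along its short side, y along its long side, z up. Three steel lathe accessories stand in a row along its y axis, about 88 apart, in any order: the drill chuck, the revolving centre and the faceplate.
- blank: Loose square wooden bar, 240 (x) x 35 x 35, about 0.2 kg. At the start it lies on the two long rims of the bin (its underside 76 above the bench), across the bin's short direction, directly over the drill chuck. Origin: centre of its starting underside; x along its length, z up at the start.
- blank_mid (a point): The centre of the wooden blank (17.5 above its underside).
- board: Flat wooden board fixed to the bench, 260 (x) x 150 (y) x 12 thick. Origin: centre of its underside. It and the mat lie to the left and the right of the bin, either way round.
- mat: Round black rubber mat fixed to the bench, diameter 130, 6 thick. Origin: centre of its underside.
- chuck: Steel drill chuck, the thing to fetch, 64 tall, about 0.5 kg, standing in the bin with its jaws up. From below: dark body of diameter 40 up to height 20, straight sleeve of diameter 48 from 20 to 48 (grip it here) with a ring of small teeth at its top, cone and three jaws up to 64. Origin: centre of its underside; z up through the jaws.
- centre: Steel revolving centre, to be left alone in the bin: cylinder of diameter 36, with a conical point at the top, 64 tall. Origin: centre of its underside, z up.
- faceplate: Steel faceplate, to be left alone in the bin: disc of diameter 68 and 9 thick with a hub of diameter 34 on top, 32 tall in all. Origin: centre of its underside, z up.
- bowl: Dark wooden turned bowl beyond the bin, to be left alone, diameter 110, 45 tall. Origin: centre of its underside.
- tin: Round tin of wax beyond the bin, to be left alone, diameter 76, 55 tall. Origin: centre of its underside.
There are look-alikes about, which are no part of the job. Leave any purple or red look-alike of the chuck alone. Of the things like the blank, leave any that is purple; of the rest the larger one is meant.

How it is judged:
On the way, in this order (a step that is already met when the one before it is completed fails the run):
1. the blank lies flat on the board, let go (x of blank_mid in the frame of board between -0.13 and 0.13 m and y of blank_mid in the frame of board between -0.075 and 0.075 m and z of blank_mid in the frame of board between 0.022 and 0.037 m and contact force between blank and the fingers below 0.1 N), for 0.2 s.
2. the chuck is brought down upright onto the mat while still held by the fingers (its base less than 10 mm above the mat) (horizontal distance between chuck and mat below 0.05 m and z of chuck in the frame of mat below 0.016 m and angle between chuck's own z axis and vertical below 0.3 rad and contact force between chuck and the fingers above 1 N), for 0.05 s.
At the end, for the whole second after the job is handed in: The blank lies flat (within about 7 degrees) at rest on the board, its centre over the board. The drill chuck stands upright (within about 8 degrees), at rest, on the mat with its whole base on it (axis within 47 mm of the mat's centre). The revolving centre and the faceplate still stand in the bin (x of blank_mid in the frame of board between -0.13 and 0.13 m and y of blank_mid in the frame of board between -0.075 and 0.075 m and z of blank_mid in the frame of board between 0.022 and 0.037 m and angle between blank's own x axis and vertical between 1.45 and 1.69 rad and horizontal distance between chuck and mat below 0.047 m and z of chuck in the frame of mat between 0.003 and 0.01 m and angle between chuck's own z axis and vertical below 0.15 rad and linear speed of each of chuck, blank below 0.02 m/s and distance between each of centre, faceplate and bin below 0.16 m and angle between each of centre, faceplate's own z axis and vertical below 0.3 rad); the robot touches nothing.
It fails at once if the revolving centre or the faceplate is knocked over or taken out of the bin (angle between any of centre, faceplate's own z axis and vertical above 0.6 rad or distance between any of centre, faceplate and bin above 0.17 m).
It fails at once if the bowl or the tin is pushed more than 40 mm (distance of any of bowl, tin from where it was at the start of the episode above 0.04 m).
It also fails if it takes over 64 s, if anything falls off the work surface, if the arm or the gripper's body presses on something with over 40 N, if the wrist force passes 120 N, or if a joint passes its speed limit or range.

## Working session

There is one attempt and no reset: what is moved stays moved. The work goes in short steps, each a Python script; the robot and the scene stay as the last script left them, time stands still between calls to the robot, and variables do not carry over. Pictures are saved under pics/ and viewed, at most 10 in all, crops included, and the job is handed in when it is done.

```bash
mkdir -p pics; ls
python3 - <<'E'
from bench import *
import cv2,numpy as np
for c in("top","side"):
    im=read_camera(c); cv2.imwrite(f"pics/{c}0.png",im[:,:,::-1])
    p=camera_params(c); print(c,np.round(p["K"],1).tolist(),p["dist_coeffs"],np.round(p["camera_from_world"],3).tolist())
    for n in("bin","blank","board","mat","chuck","centre","faceplate","bowl","tin"):
        print(n,[(np.round(d["at"]).tolist(),round(d["confidence"],2)) for d in tip_of(c,n)],[(np.round(d["at"]).tolist(),round(d["confidence"],2)) for d in look_for(c,n)])
print(read_time_s(),read_tcp_rot(),read_finger_gap())
E
```

```text
pics
top [[384.7, 0.0, 281.2], [0.0, 384.7, 207.4], [0.0, 0.0, 1.0]] [0.00386374 0.         0.         0.         0.        ] [[-0.002, -1.0, 0.012, -0.006], [-0.995, 0.001, -0.097, 0.471], [0.097, -0.012, -0.995, 1.118], [0.0, 0.0, 0.0, 1.0]]
bin [([286.0, 201.0], 0.68)] [([296.0, 196.0], 0.6)]
blank [([166.0, 311.0], 0.96), ([256.0, 208.0], 0.8), ([282.0, 119.0], 0.62), ([254.0, 204.0], 0.45)] [([281.0, 118.0], 0.9), ([251.0, 204.0], 0.78), ([162.0, 311.0], 0.71)]
board [([396.0, 202.0], 0.56), ([348.0, 120.0], 0.45)] [([395.0, 208.0], 0.94)]
mat [([172.0, 217.0], 0.77)] [([170.0, 219.0], 0.59)]
chuck [([214.0, 218.0], 0.81), ([256.0, 207.0], 0.52), ([214.0, 163.0], 0.52), ([173.0, 218.0], 0.48)] [([211.0, 218.0], 0.58), ([211.0, 157.0], 0.57), ([260.0, 200.0], 0.49)]
centre [([318.0, 191.0], 0.64)] [([319.0, 187.0], 0.4), ([262.0, 201.0], 0.17)]
faceplate [([283.0, 197.0], 0.72)] [([284.0, 199.0], 0.64)]
bowl [([350.0, 118.0], 0.58)] [([353.0, 117.0], 0.81)]
tin [([212.0, 122.0], 0.78)] [([213.0, 118.0], 0.55)]
side [[441.4, 0.0, 279.4], [0.0, 441.4, 204.3], [0.0, 0.0, 1.0]] [-0.0
[... 233 characters left out ...]
nk [([267.0, 198.0], 0.77), ([129.0, 199.0], 0.58)] [([372.0, 196.0], 0.59), ([126.0, 196.0], 0.58), ([264.0, 194.0], 0.56)]
board [([369.0, 340.0], 0.8)] [([371.0, 341.0], 0.94)]
mat [([216.0, 172.0], 0.93)] [([214.0, 172.0], 0.86)]
chuck [([268.0, 217.0], 0.91), ([290.0, 173.0], 0.69), ([239.0, 196.0], 0.64)] [([267.0, 210.0], 0.62), ([287.0, 157.0], 0.62)]
centre [([321.0, 250.0], 0.78)] [([322.0, 246.0], 0.82)]
faceplate [([290.0, 232.0], 0.55)] [([290.0, 232.0], 0.86)]
bowl [([421.0, 250.0], 0.91)] [([424.0, 241.0], 0.8), ([325.0, 152.0], 0.16)]
tin [([323.0, 160.0], 0.55)] [([325.0, 152.0], 0.85)]
1.9 [ 1.96092133e-01  9.80585476e-01  7.24741090e-06 -1.68667282e-05] 0.08558094141099458
```

View pics/top0.png

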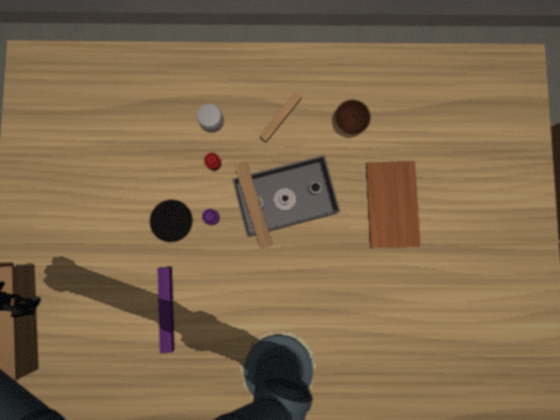

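View pics/side0.png

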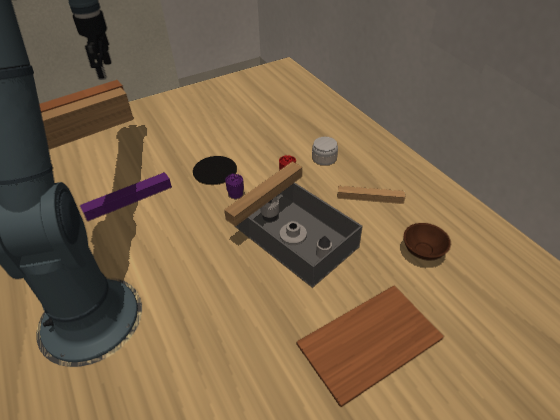

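Top view: the blank runs from (241,163) to (265,246), across the left end of the bin. The mat is at (171,220) and the board at (394,205). The purple chuck at (211,217) and the red chuck at (212,160) are look-alikes. The purple bar at (166,310) and the small bar at (281,118) aren't the blank. The side view agrees. Next I measure the outlines.

```bash
cat > h.py <<'E'
from bench import *
import cv2,numpy as np
from scipy.spatial.transform import Rotation as R
def w(c,uv,z):
    p=camera_params(c);K,D,T=np.array(p["K"]),np.array(p["dist_coeffs"]),np.array(p["camera_from_world"])
    n=cv2.undistortPoints(np.array(uv,float).reshape(-1,1,2),K,D)[:,0]
    d=np.c_[n,np.ones(len(n))]@T[:3,:3]; o=-T[:3,:3].T@T[:3,3]
    return o+d*((z-o[2])/d[:,2])[:,None]
def rect(c,mask,z,seed):
    n,l=cv2.connectedComponents(mask.astype(np.uint8)); m=(l==l[seed[1],seed[0]]).astype(np.uint8)
    k=max(cv2.findContours(m,cv2.RETR_EXTERNAL,cv2.CHAIN_APPROX_NONE)[0],key=cv2.contourArea)
    P=w(c,k[:,0],z)[:,:2]; r=cv2.minAreaRect((P*1000).astype(np.float32)); return r,m
def down(yaw): # tool pointing down, closing axis (tool y) at angle yaw in world
    y=np.array([np.cos(yaw),np.sin(yaw),0]);z=np.array([0,0,-1.]);return R.from_matrix(np.c_[np.cross(y,z),y,z]).as_quat()
E
python3 - <<'E'
from h import *
im=cv2.imread("pics/top0.png");hsv=cv2.cvtColor(im,cv2.COLOR_BGR2HSV)
for s in((253,204),(395,205),(171,220),(230,205),(255,260),(245,200),(270,190),(350,200),(240,186)):print(s,hsv[s[1],s[0]])
for z,n,a in((.076,"bin corners",[(235,180),(323,157),(338,212),(248,235)]),(.111,"blank c",[(236,163),(248,163),(271,244),(259,247)]),(.012,"board c",[(367,162),(414,161),(420,246),(371,248)])):
    P=w("top",a,z);print(n,P.round(3)[:,:2].tolist(),P.mean(0).round(3))
r,m=rect("top",hsv[...,2]<45,.006,(171,220));print("mat",r)
for n,uv,z in(("bin",(286,201),0),("centre",(318,191),.005),("faceplate",(283,197),.005),("chuck",(256,207),.005),("mat",(172,217),0),("board",(396,202),0),("blank",(256,208),.076),("purple",(214,218),0)):print(n,w("top",[uv],z).round(3))
for n,uv,z in(("bin",(294,238),0),("centre",(321,250),.005),("faceplate",(290,232),.005),("chuck",(268,217),.005),("mat",(216,172),0),("board",(369,340),0),("blank",(267,198),.076),("purple",(239,196),0)):print(n,w("side",[uv],z).round(3))
b=cv2.resize(im[145:265,140:300],(800,600),interpolation=cv2.INTER_CUBIC);cv2.imwrite("pics/c1.png",b)
E
```

```text
(253, 204) [ 16 121 145]
(395, 205) [ 11 163 119]
(171, 220) [ 8 57 18]
(230, 205) [ 18 104 170]
(255, 260) [ 17 107 157]
(245, 200) [ 13  96 109]
(270, 190) [13 20 91]
(350, 200) [ 16 107 157]
(240, 186) [ 14  61 101]
bin corners [[0.544, 0.125], [0.611, -0.127], [0.453, -0.167], [0.388, 0.087]] [ 0.499 -0.021  0.076]
blank c [[0.586, 0.118], [0.586, 0.085], [0.363, 0.022], [0.355, 0.054]] [0.472 0.07  0.111]
board c [[0.61, -0.268], [0.613, -0.412], [0.356, -0.42], [0.35, -0.274]] [ 0.483 -0.344  0.012]
mat ((435.5290222167969, 322.314453125), (119.61405944824219, 119.80838012695312), 89.85725402832031)
bin [[ 0.493 -0.022  0.   ]]
centre [[ 0.523 -0.119  0.005]]
faceplate [[ 0.504 -0.013  0.005]]
chuck [[0.474 0.068 0.005]]
mat [[0.445 0.321 0.   ]]
board [[ 0.489 -0.357  0.   ]]
blank [[0.464 0.065 0.076]]
purple [[0.441 0.195 0.   ]]
bin [[ 0.497 -0.027  0.   ]]
centre [[ 0.531 -0.097  0.005]]
faceplate [[ 0.496 -0.008  0.005]]
chuck [[0.474 0.067 0.005]]
mat [[0.433 0.312 0.   ]]
board [[ 0.485 -0.343  0.   ]]
blank [[0.472 0.064 0.076]]
purple [[0.446 0.184 0.   ]]
```

View pics/c1.png

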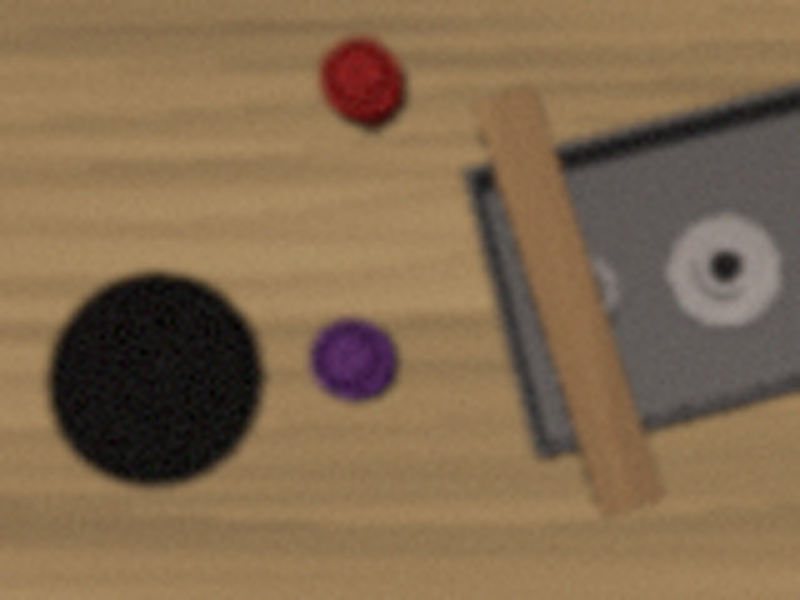

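Crop: blank corners are at about (236,166), (247,163), (272,244) and (262,248) in full-image pixels. The chuck's rim shows at its right side (x≈261, y≈201), and the mat is centred at (171,220). Now I move the blank.

Run:
```python
from h import *
a=.27+np.pi/2; b=.03+np.pi/2
def q7(x,y,z,yaw):
    q=inverse_kinematics([x,y,z],down(yaw)); return None if q is None else q[6]
for k in(0,np.pi,-np.pi): print(k,q7(.472,.069,.22,a+k),q7(.483,-.344,.2,b+k))
```

```text
0 1.6522309763569676 2.721776997765519
3.141592653589793 -1.4592504210345596 -0.582384616453898
-3.141592653589793 -1.459250421034559 -0.5823846164538973
```

Run:
```python
from h import *
a=.27-np.pi/2; b=.03-np.pi/2
move_ptp([.472,.069,.2],down(a)); move_gripper(.06,40)
movel([.472,.069,.097],speed=.12); print(read_ft_force())
move_gripper(0.0,40); print(read_finger_gap(),read_grasp_force())
movel([.472,.069,.2]); print(read_finger_gap(),read_ft_force(),read_eef_pos())
move_ptp([.483,-.344,.15],down(b))
for c in("top","side"): cv2.imwrite(f"pics/{c}1.png",read_camera(c)[:,:,::-1])
print(read_time_s())
i=np.hstack([cv2.imread("pics/top1.png")[100:300,200:450],cv2.imread("pics/side1.png")[200:400,230:480]]);cv2.imwrite("pics/m1.png",cv2.resize(i,None,fx=1.6,fy=1.6))
```

```text
[ 0.34811561 -0.86259539  0.82116297]
0.034512680507993075 40.44943571090698
0.034800405126657136 [ 0.20906622 -0.33941523 -2.8551608 ] [0.47089846 0.06888944 0.19898666]
8.1667
```

View pics/m1.png

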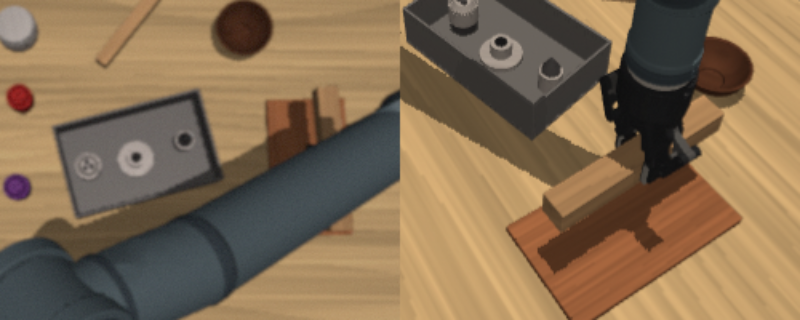

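The blank is held level over the board, and the chuck shows in the top view at about (255,204). I lower the blank and release it, then measure the chuck.

Run:
```python
from h import *
movel([.483,-.344,.06],speed=.15)
for z in(.045,.039,.036,.034,.032):
    movel([.483,-.344,z],speed=.04); f=read_ft_force(); print(z,f.round(1))
    if f[2]>1: break
move_gripper(.06); pause(.3); print(read_grasp_force())
movel([.483,-.344,.2],speed=.2)
move_ptp([.44,.2,.3],down(.25))
for c in("top","side"):
    cv2.imwrite(f"pics/{c}2.png",read_camera(c)[:,:,::-1])
    for n in("chuck","blank"): 
        print(c,n,[(np.round(d["at"],1).tolist(),round(d["confidence"],2),w(c,[d["at"]],.005 if n=="chuck" else .012)[0,:2].round(3).tolist()) for d in tip_of(c,n)])
print(read_time_s())
for k in(0,np.pi): print([ (lambda q:None if q is None else q[6])(inverse_kinematics(p,down(.25+k))) for p in([.474,.068,.2],[.4355,.325,.2])])
i=np.hstack([cv2.imread("pics/top2.png")[130:270,220:430],cv2.imread("pics/side2.png")[170:310,230:440]]);cv2.imwrite("pics/m2.png",cv2.resize(i,None,fx=1.9,fy=1.9,interpolation=cv2.INTER_CUBIC))
```

```text
0.045 [ 0.4  0.  -1. ]
0.039 [ 0.2  0.2 -1.1]
0.036 [-0.2 -0.1 -2.1]
0.034 [-0.2  0.3  0. ]
0.032 [-2.6  3.7 12. ]
0.0
top chuck [([260.3, 204.2], 0.8, [0.483, 0.055]), ([212.2, 161.8], 0.78, [0.612, 0.202]), ([213.3, 215.2], 0.53, [0.449, 0.196])]
top blank [([395.1, 202.1], 0.89, [0.488, -0.35]), ([280.6, 117.2], 0.58, [0.75, -0.006])]
side chuck [([268.8, 214.3], 0.73, [0.48, 0.074]), ([369.2, 339.1], 0.67, [0.485, -0.344]), ([289.7, 171.7], 0.6, [0.616, 0.197])]
side blank [([370.7, 198.7], 0.92, [0.741, -0.02]), ([368.2, 338.7], 0.76, [0.48, -0.345]), ([127.7, 200.7], 0.57, [0.173, 0.31])]
14.45
[np.float64(0.10796462543680711), np.float64(-0.3687097689535514)]
[np.float64(-2.669160025618486), np.float64(2.227265300294912)]
```

View pics/m2.png

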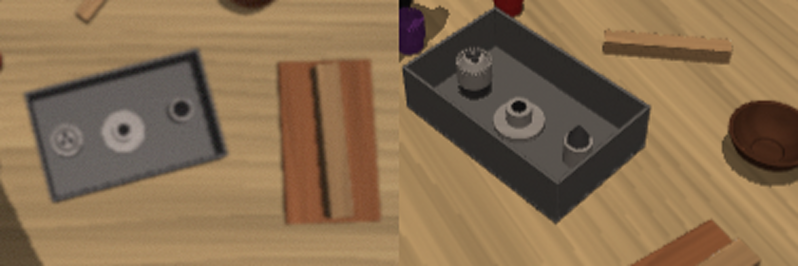

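The blank lies flat on the board. The chuck stands free, its tooth ring centred near (255.3,203.2) in the top view and (269,201) in the side view.

Run:
```python
from h import *
t=w("top",[(255.3,203.2)],.055)[0]; s=w("side",[(268.9,201.)],.055)[0]; print(t,s)
x,y=t[:2]*.7+s[:2]*.3
if np.linalg.norm(t-s)>.015: raise SystemExit
o=down(.25)
move_gripper(.085,50)
move_ptp([x,y,.2],o); movel([x,y,.1],speed=.15)
for z in(.075,.055,.044):
    movel([x,y,z],speed=.06); f=read_ft_force(); print(z,f.round(1))
    if np.abs(f).max()>6: movel([x,y,.12]); raise SystemExit
move_gripper(0.,50); print(read_finger_gap(),read_grasp_force(),read_ft_force().round(1))
movel([x,y,.06],speed=.06); movel([x,y,.2],speed=.12); print(read_finger_gap(),read_ft_force().round(1),read_eef_pos())
for c in("top","side"): cv2.imwrite(f"pics/{c}3.png",read_camera(c)[:,:,::-1])
print(read_time_s())
i=np.hstack([cv2.imread("pics/top3.png")[130:270,150:360],cv2.imread("pics/side3.png")[110:250,190:400]]);cv2.imwrite("pics/m3.png",cv2.resize(i,None,fx=1.9,fy=1.9,interpolation=cv2.INTER_CUBIC))
```

```text
[0.48012972 0.06778514 0.055     ] [0.48123457 0.07161632 0.055     ]
0.075 [ 1.2 -0.3 -0. ]
0.055 [1.1 0.4 0.4]
0.044 [-0.4  0.3  0.8]
0.045552404917069376 51.69028401374817 [-1.  -1.1  4.5]
0.045997157157725836 [ 0.7 -0.6 -4.9] [0.47963974 0.06875764 0.19909838]
20.0167
```

View pics/m3.png

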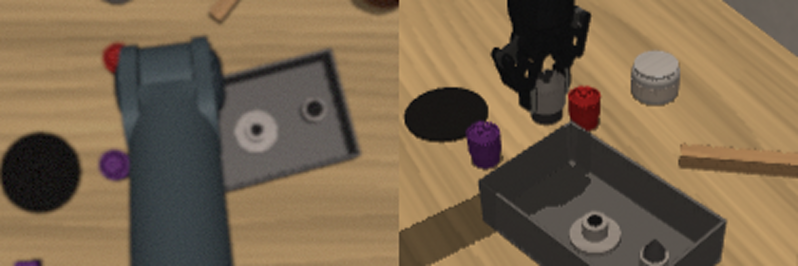

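The chuck is lifted upright, with about 4.9 N of load. I carry it to the mat.

Run:
```python
from h import *
x,y=.4355,.323
move_ptp([x,y,.2],down(.25)); movel([x,y,.07],speed=.15)
for z in(.055,.05,.048,.046,.0445,.043,.0415):
    movel([x,y,z],speed=.03); f=read_ft_force(); print(z,f.round(1),read_eef_pos().round(4))
    if f[2]>0: break
print(read_grasp_force()); pause(.15)
move_gripper(.06); move_gripper(.085); print(read_grasp_force(),read_ft_force().round(1))
movel([x,y,.2],speed=.1); move_ptp([.4,.05,.35],down(.25)); pause(.3)
for c in("top","side"): 
    cv2.imwrite(f"pics/{c}4.png",read_camera(c)[:,:,::-1])
print(read_time_s())
i=np.hstack([cv2.imread("pics/top4.png")[130:270,140:350],cv2.imread("pics/side4.png")[110:250,170:380]]);cv2.imwrite("pics/m4.png",cv2.resize(i,None,fx=1.9,fy=1.9,interpolation=cv2.INTER_CUBIC))
```

```text
0.055 [-0.2  1.1 -5. ] [0.4354 0.3229 0.0548]
0.05 [-0.2 -1.1 -4.8] [0.4352 0.3228 0.0497]
0.048 [-0.6  0.3 -4.2] [0.4354 0.3229 0.0479]
0.046 [ 0.3 -0.7 -4.1] [0.4354 0.3229 0.0459]
0.0445 [-1.6 -1.5  4.7] [0.4357 0.3231 0.0454]
52.44172275066376
0.0 [ 1.  -0.1  0.4]
27.875
```

View pics/m4.png

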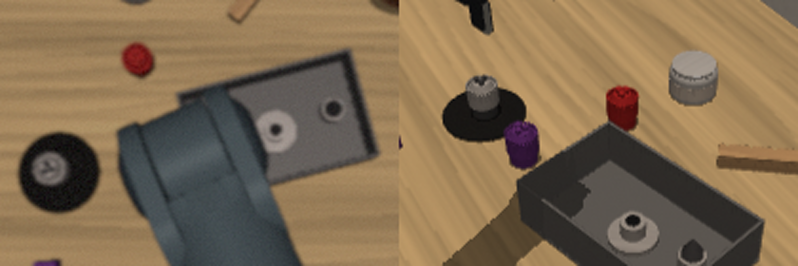

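The chuck stands upright near the middle of the mat, with its top at about (166,218) and the mat centre at (171,220). Everything else is in place, so I hand in.

```bash
python3 -c "
from bench import *
print(sign_off())"
```

```text
the job is handed in; nothing more can be done
None
```

The blank lies flat on the board and the drill chuck stands upright on the mat, with the centre and faceplate still standing in the bin; I handed the job in at about 28 s, but the interface returned no verdict.

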